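# Clip the tube cassette onto the pump head

## Task

Take the grey tube cassette by its upright fin and push it straight down over the two snap hooks of the pump head until both sides have clicked and it sits fully home and level. Then, still holding the fin, tug it gently upward with about 6 N to check that both hooks hold it, and let go, leaving it clipped on. Never push or pull on the pump head with more than 25 N, and do not disturb the vial, the small beaker and the clamp screw standing near by.

Things in the scene. Friction and masses are not known exactly. Their poses are not given: they have to be found in the camera images.
- cassette: loose grey plastic tube cassette lying upright, 44 (x) x 130 (y) x 48 (z) mm, about 0.12 kg. Origin: centre of its underside; z up, y lengthwise. A bridge: deck underside 10, deck top 18 mm above the origin. At each end a window right through, 18 mm wide (x), |y| = 39 to 53 mm, then an end bar 9 mm thick (z 0 to 9 mm), |y| = 53 to 65 mm, which the hook latches over. Alike both ways round
- cassette_fin (a point): middle of the cassette's upright grip fin, 36 mm above its origin; axes as the cassette. The fin stands on the deck: 14 mm thick (x), 40 mm long (y), from 18 to 48 mm above the cassette's origin. Grasp it across the 14 mm
- pump: bench peristaltic pump, a grey box 104 (x) x 170 (y) x 53 (z) mm, fixed to the worktop, aluminium head on top. Origin: centre of its underside; z up, y along the line of the two hooks. The clipped-on cassette stands on the head's flat top (the seat) with its origin on the pump's z axis and its y along the pump's y, either way round. The black rotor stands 6 mm above the seat, under the bridge
- pump_mid (a point): point on the pump's z axis, 71 mm above its origin: the middle of the range in which the seat can lie. The head's height is set by an adjuster: the seat is anywhere from 64 to 78 mm above the pump's origin, different each time and not measured, so it must be found by feel
- pump_head (a joint): vertical give of the pump head in its rubber mount, m: 0 unloaded, negative when pushed down, positive when pulled up; 12 N per mm, from -3 to +2.5 mm. It does not include the height set by the adjuster
- hook_left (a joint): bend of the white snap hook at the pump's y = +50 mm, rad: 0 upright (closed), grows inward, 0.03 to 0.11 as the bar slides past its outward barb. Hooks are 12 mm wide (x), 23 mm high over the seat. The bars meet the sloping barbs with the cassette's origin about 18 mm above the seat; both together resist with 8 to 15 N, then less; they spring back (click) at 1.5 mm or less above the seat
- hook_right (a joint): the same for the snap hook at the pump's y = -50 mm. Once both hooks have clicked the cassette stands on the seat and can rise 1.5 mm before the barbs hold it; an upward pull does not open them
- vial: small glass sample vial with a cap, 24 mm across, 56 mm tall, loose bystander; origin at the centre of its underside
- small_beaker: small glass beaker, 55 mm across, 56 mm tall, loose bystander; origin at the centre of its underside
- clamp_screw: chrome clamp screw, 27 mm across, 17 mm tall, loose bystander; origin at the centre of its underside

How it is judged (in metres and radians):
On the way, in this order (a step that is already met when the one before it is completed fails the run):
1. the cassette is home on the pump head, level, both hooks closed over it (z of cassette in the frame of pump below 0.0793 m and horizontal distance between cassette and pump below 0.005 m and angle between the y axis of cassette and the y axis of pump, either way round below 0.12 rad and angle between cassette's own z axis and vertical below 0.04 rad and value of joint each of hook_left, hook_right below 0.03 rad), for 0.2 s.
2. the latched cassette is tugged upward so that the pump head lifts at least 0.25 mm (3 N) in its mount (value of joint pump_head above 0.00025 m and contact force between cassette and pump above 1 N and value of joint each of hook_left, hook_right below 0.03 rad), for 0.1 s.
At the end, for the whole second after the job is handed in: The cassette is released and at rest on the pump head: its origin less than 79.3 mm above the pump's origin and within 5 mm of its axis, level within 0.04 rad, lined up within 0.12 rad (either way round), both hooks closed over its end bars (less than 0.03 rad) (all of step 1 and linear speed of cassette below 0.01 m/s and contact force between the fingers and cassette below 0.1 N); the robot touches nothing.
It fails at once if the pump head is pushed down or pulled up with more than 25 N (2.1 mm of give in its mount), or the robot itself presses on the pump with more than 25 N (value of joint pump_head below -0.0021 m or value of joint pump_head above 0.0021 m or contact force between any of the arm, the fingers and pump above 25 N).
It fails at once if the vial, the small beaker or the clamp screw is moved more than 30 mm or tipped over (distance of any of vial, small_beaker, clamp_screw from where it was at the start of the episode above 0.03 m or angle between any of vial, small_beaker, clamp_screw's own z axis and vertical above 0.5 rad).
It also fails if it takes over 54 s, if anything falls off the work surface, if the arm or the gripper's body presses on something with over 40 N, if the wrist force passes 120 N, or if a joint passes its speed limit or range.

## Robot

A 6-joint arm with a two-finger parallel gripper is mounted at the origin on a cart in front of the work surface, level with it; the furniture and walls round the work are solid. World frame = base frame: x ahead of the robot, y to its left, z up, the work surface at z = 0. Lengths are in mm, angles in rad, forces in N, time in s.
With the tool pointing down it reaches from about 400 to 825 mm from the base axis. Payload 7 kg.
Tool frame: the origin (TCP) lies at the very end of the fingers, on their centre line; the grasp point (between the pads) lies 19 mm behind it; z points along the fingers, y is the direction in which the jaws open and shut (so a half turn about z gives the same grasp; the last joint's range is limited). The gripper opens to 88 mm and grips with 3 to 60 N. Pads are 19 mm wide; open, the fingers measure 130 mm over their backs; the gripper's body (78 mm by 193 mm) begins 47 mm behind the grasp point.
Start: joints at [1.421, 0.359, 0.012, 0, -1.224, -0.288], TCP at [286.17, 611.312, 200.961] pointing down, gripper open.
Joint ranges: [-3.07, 3.07], [-1.43, 2.12], [-1.02, 1.25], [-3.03, 1.67], [-3.05, -0], [-3.03, 3.03]. Speed limits (rad/s): [2.39, 2.39, 3.01, 3.14, 3.14, 3.14].

## Interface

Orientations are given as a unit quaternion [w, x, y, z].
In Python, from bench import ctrl gives the robot as it stands. The module is installed in compiled form; this text tells all that it offers.
- The arm moves only by the tool move_arm, never from a script. Its argument "moves" is a list of rows, each an object of numbers: "grip": the opening, from 0 (shut) to 1 (fully open); "x", "y", "z": the shift along the tool's x, y, z in cm; "rx", "ry", "rz": the turn, a rotation vector about the tool's x, y, z in degrees. A call has exactly 5 rows; each row shifts and turns the commanded pose from where the row before left it, along the tool's axes as they then stand; what a row does not reach is not made up. A row lasts 1/8 s, in which the tool goes at most 62.5 mm and 10.7 degrees, less where a joint would pass 70% of its speed; a pose out of reach is approached as far as the arm can. A call with a gripper value outside its range is refused whole. The fingers move at their own pace and stop on an object; the grip force is fixed at half the most. Time passes only in rows, so rows that do not move let the fingers close, or fill a call up. It gives the time, the measured TCP pose, the force and the opening at its end, in the units of the state.
- ctrl.read_state(): the state, without advancing time (a new reading comes with each control period).
- ctrl.grab_frame(name): name is "scene" or "top"; returns the picture (420x560x3 uint8, red, green, blue); there is no depth.
- ctrl.get_calibration(name): a dict with "fx", "fy", "cx", "cy" (pixels), "eye" and "orientation" of the camera in the world. Camera axes: x right, y down, z forward; pixel columns grow to the right and rows downward; lengths in mm; the calibration is good to about 2 mm. A picture is of the moment at which its call begins. get_calibration takes no time and is no camera call.
- ctrl.close_job(): hands the job in, once; it reports no verdict.
The state is a dict: "t": time; "q": joint angles; "joint_vel": joint speeds; "tau": joint torques, N m; "ee_pos": TCP position; "ee_rot": TCP orientation; "contact_force": force on the tool from outside, world axes, zero at the start; "wrist_torque": the same for the moment, N m; "opening": opening from 0.0 (shut) to 1.0 (fully open).
Only numpy, scipy, OpenCV 4.12 (cv2) and the standard library are available. Lean on these libraries where they do the work, as an engineer would, in place of code of your own. Each camera call takes 0.05 s, during which the arm holds its last target. There are 200 camera calls.

## Working session

There is one attempt and no reset: what is moved stays moved. The work goes in short steps, Python scripts to look and compute and a tool call to move; the robot and the scene stay as the last step left them, time stands still between calls to the robot, and variables do not carry over. Pictures are saved under pics/ and viewed, about 8 in all and at most 12, crops included, and the job is handed in when it is done.

Besides the shell and the picture viewer there is one more tool, called after "Request:" as name(argument=value, ...), one argument or row to a line, values as JSON. move_arm: Moves the arm, as the interface text tells. Its arguments: {"type":"object","properties":{"moves":{"type":"array","items":{"type":"object","properties":{"grip":{"type":"number"},"x":{"type":"number"},"y":{"type":"number"},"z":{"type":"number"},"rx":{"type":"number"},"ry":{"type":"number"},"rz":{"type":"number"}}}}},"required":["moves"]}

```bash
mkdir -p pics; cat > h.py <<'E'
import numpy as np, cv2
from bench import ctrl
from scipy.spatial.transform import Rotation as R
def cal(n):
    c=ctrl.get_calibration(n); q=c['orientation']
    return c,R.from_quat([q[1],q[2],q[3],q[0]]).as_matrix(),np.array(c['eye'],float)
def ray(n,u,v,z):
    c,M,e=cal(n); d=M@np.array([(u-c['cx'])/c['fx'],(v-c['cy'])/c['fy'],1]); return e+d*(z-e[2])/d[2]
def proj(n,p):
    c,M,e=cal(n); q=M.T@(np.array(p,float)-e); return np.array([c['fx']*q[0]/q[2]+c['cx'],c['fy']*q[1]/q[2]+c['cy']])
def snap(n,f):
    im=ctrl.grab_frame(n); cv2.imwrite('pics/'+f,im[:,:,::-1]); return im
E
python3 - <<'E'
from h import *
a=snap('top','t0.png'); b=snap('scene','s0.png')
for n in('top','scene'): print(ctrl.get_calibration(n))
s=ctrl.read_state(); print(s)
E
```

```text
{'fx': 454.7535211812953, 'fy': 454.7535211812953, 'cx': 285.0276396249344, 'cy': 212.84831551853722, 'eye': array([362.93354869,  43.59068316, 889.80170353]), 'orientation': array([-0.07368306,  0.70683891, -0.70053315,  0.06482958])}
{'fx': 494.63513545935643, 'fy': 494.63513545935643, 'cx': 278.5183588587341, 'cy': 203.95223219756213, 'eye': array([ 145.74014293, -479.59532364,  712.32925286]), 'orientation': array([-0.37318086,  0.87769787, -0.27480637,  0.1219178 ])}
{'t': 0.1, 'q': array([ 1.42115427e+00,  3.59307482e-01,  1.11215206e-02, -2.77134292e-04,
       -1.22412084e+00, -2.88083502e-01]), 'joint_vel': array([-0.00172892, -0.00027536,  0.00238732,  0.00238749, -0.00209638,
        0.00024952]), 'tau': array([-2.51758735e-03, -5.84165597e+01,  2.93752170e+01,  7.01573029e+00,
        1.01383415e-02, -3.96542362e-05]), 'ee_pos': array([285.96394609, 610.88548211, 200.11450683]), 'ee_rot': array([ 7.62441506e-04,  9.76134462e-01, -2.17165662e-01, -7.77393977e-05]), 'contact_force': array([ 0.0107666 , -0.45664947,  0.25497089]), 'wrist_torque': array([-0.00373523,  0.03744625,  0.03176077]), 'opening': 0.9992519997542141}
```

View pics/t0.png

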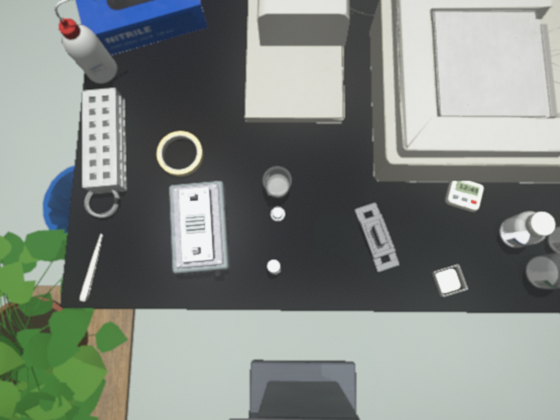

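View pics/s0.png

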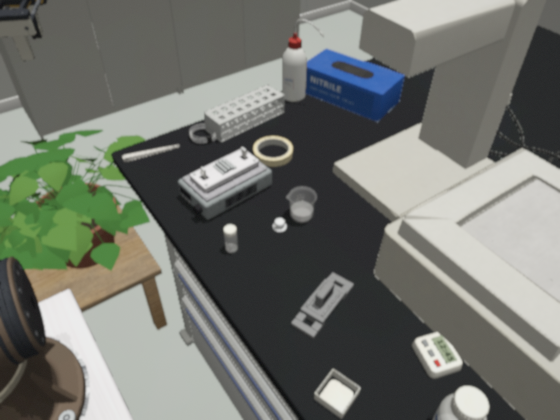

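The top view shows the pump at about (199,227) with hooks near (195,198) and (197,250), and the cassette at (377,237). The beaker (277,182), clamp screw (277,213) and vial (274,267) stand between them. The scene view agrees.

```bash
python3 - <<'E'
from h import *
a=cv2.imread('pics/t0.png'); g=cv2.cvtColor(a,cv2.COLOR_BGR2GRAY)
def rect(x0,x1,y0,y1,th):
    m=np.zeros_like(g); m[y0:y1,x0:x1]=(g[y0:y1,x0:x1]>th)*255
    c=max(cv2.findContours(m,cv2.RETR_EXTERNAL,cv2.CHAIN_APPROX_NONE)[0],key=cv2.contourArea); return cv2.minAreaRect(c),cv2.boxPoints(cv2.minAreaRect(c))
for nm,b,th,z in (('cas',(345,410,195,280),60,9),('pump',(160,240,175,280),60,53)):
    r,bx=rect(*b,th); P=np.array([ray('top',*p,z)[:2] for p in bx]); 
    print(nm,r,'\n',P.round(1),'ctr',P.mean(0).round(1),'sides',np.linalg.norm(P[0]-P[1]).round(1),np.linalg.norm(P[1]-P[2]).round(1),
     'ang',[np.degrees(np.arctan2(*(P[i+1]-P[i])[::-1])).round(1) for i in (0,1)])
for nm,p in (('beaker',(277,182)),('screw',(277,213)),('vial',(274,267))): print(nm,ray('top',*p,30)[:2].round(0))
k=lambda x0,x1,y0,y1:cv2.resize(a[y0:y1,x0:x1],(400,480),interpolation=cv2.INTER_CUBIC)
cv2.imwrite('pics/c0.png',np.hstack([k(155,245,173,281),k(332,422,183,291)]))
E
```

```text
cas ((377.1876220703125, 236.5486602783203), (69.73355865478516, 26.298967361450195), 69.55044555664062) 
 [[ 547.8  -78. ]
 [ 566.8 -127.1]
 [ 438.1 -170.1]
 [ 420.1 -122.3]] ctr [ 493.2 -124.4] sides 52.6 135.7 ang [np.float64(-68.9), np.float64(-161.5)]
pump ((199.5, 227.0), (104.0, 79.0), 90.0) 
 [[601.2 295. ]
 [602.2 143.6]
 [405.4 137.8]
 [404.1 282.4]] ctr [503.2 214.7] sides 151.4 196.9 ang [np.float64(-89.6), np.float64(-178.3)]
beaker [595.  72.]
screw [533.  71.]
vial [430.  75.]
```

View pics/c0.png

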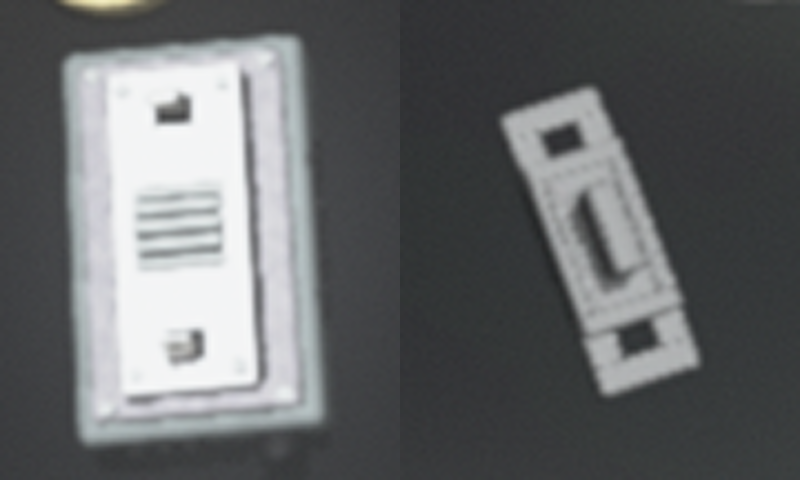

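Crop: the pump body's corners are at about (65,55), (300,38), (325,425) and (83,443), and the white head plate sits inside it. The cassette's end-bar corners are at about (502,118), (595,88), (698,365) and (607,395).

```bash
python3 - <<'E'
from h import *
def go(nm,pts,z,x0,y0,off=0):
    P=np.array([ray('top',x0+(x-off)/4.444,y0+y/4.444,z)[:2] for x,y in pts])
    l=P[0]+P[1]-P[2]-P[3]
    print(nm,P.mean(0).round(1),'yaw long',np.degrees(np.arctan2(l[1],l[0])).round(1),'len',np.linalg.norm(l).round()/2,'wid',[np.linalg.norm(P[0]-P[1]).round(1),np.linalg.norm(P[2]-P[3]).round(1)])
go('body',[(65,55),(300,38),(325,425),(83,443)],53,155,173)
go('head',[(107,72),(240,65),(258,385),(128,398)],71,155,173)
go('cas',[(502,118),(595,88),(698,365),(607,395)],9,332,183,400)
a=cv2.imread('pics/s0.png')
k=lambda x0,x1,y0,y1:cv2.resize(a[y0:y1,x0:x1],(400,400),interpolation=cv2.INTER_CUBIC)
cv2.imwrite('pics/c1.png',np.hstack([k(175,275,130,230),k(275,375,255,355)]))
E
```

```text
body [502.4 216.6] yaw long 5.8 len 166.0 wid [np.float64(101.0), np.float64(100.1)]
head [503.2 217.2] yaw long 6.2 len 135.5 wid [np.float64(55.8), np.float64(52.9)]
cas [ 491.5 -124.2] yaw long 18.9 len 129.0 wid [np.float64(43.9), np.float64(41.9)]
```

View pics/c1.png

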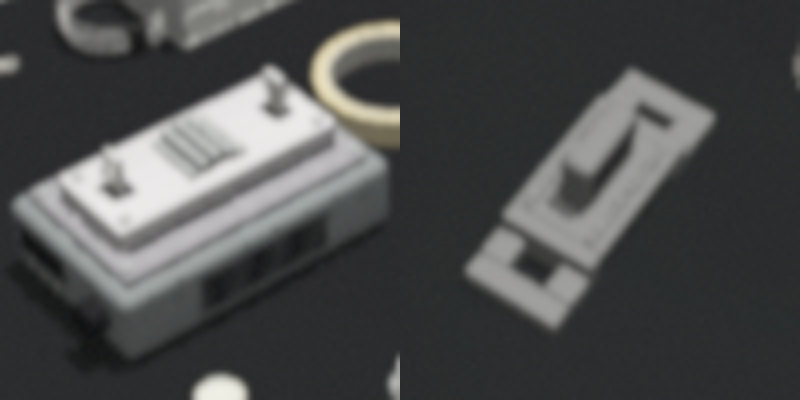

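The second view agrees: the pump is near (503,217) with yaw about 6°, and the cassette is at (491.5,-124) with yaw about 19°, standing upright. I'll turn the tool 44° (rz negative), then travel.

Request:
move_arm(
  moves=[
    {"rz":-8.8,"grip":1},
    {"rz":-8.8,"grip":1},
    {"rz":-8.8,"grip":1},
    {"rz":-8.8,"grip":1},
    {"rz":-8.8,"grip":1},
  ],
)

```text
$.moves[0]: bad value
```

Request:
move_arm(
  moves=[
    {"x":-0.34,"y":5.5,"grip":1},
    {"x":-0.34,"y":5.5,"grip":1},
    {"x":-0.34,"y":5.5,"grip":1},
    {"x":-0.34,"y":5.5,"grip":1},
    {"x":-0.34,"y":5.5,"grip":1},
  ],
)

```text
$.moves[0]: bad value
```

Request:
move_arm(
  moves=[
    {"x":-0.34,"y":5.5,"grip":1},
    {"x":-0.34,"y":5.5,"grip":1},
    {"x":-0.34,"y":5.5,"grip":1},
    {"x":-0.34,"y":5.5,"grip":1},
    {"x":-0.34,"y":5.5,"grip":1},
  ],
)

```text
$.moves[0]: bad value
```

Request:
move_arm(
  moves=[
    {"x":0,"y":0,"z":0,"rx":0,"ry":0,"rz":-8.8,"grip":1},
    {"x":0,"y":0,"z":0,"rx":0,"ry":0,"rz":-8.8,"grip":1},
    {"x":0,"y":0,"z":0,"rx":0,"ry":0,"rz":-8.8,"grip":1},
    {"x":0,"y":0,"z":0,"rx":0,"ry":0,"rz":-8.8,"grip":1},
    {"x":0,"y":0,"z":0,"rx":0,"ry":0,"rz":-8.8,"grip":1},
  ],
)

```text
t: 0.72
ee_pos: [286.0, 611.0, 200.4]
ee_rot: [0.0, 0.986, 0.167, -0.0]
contact_force: [0.0, -0.3, 0.3]
opening: 1.002
```

All keys are needed. The tool is now at 19°.

Request:
move_arm(
  moves=[
    {"x":-0.34,"y":5.8,"z":0,"rx":0,"ry":0,"rz":0,"grip":1},
    {"x":-0.34,"y":5.8,"z":0,"rx":0,"ry":0,"rz":0,"grip":1},
    {"x":-0.34,"y":5.8,"z":0,"rx":0,"ry":0,"rz":0,"grip":1},
    {"x":-0.34,"y":5.8,"z":0,"rx":0,"ry":0,"rz":0,"grip":1},
    {"x":-0.34,"y":5.8,"z":0,"rx":0,"ry":0,"rz":0,"grip":1},
  ],
)

```text
t: 1.35
ee_pos: [364.2, 329.5, 200.8]
ee_rot: [0.0, 0.986, 0.164, -0.0]
contact_force: [1.5, 0.2, 0.7]
opening: 1.002
```

Request:
move_arm(
  moves=[
    {"x":-0.34,"y":5.8,"z":0,"rx":0,"ry":0,"rz":0,"grip":1},
    {"x":-0.34,"y":5.8,"z":0,"rx":0,"ry":0,"rz":0,"grip":1},
    {"x":-0.34,"y":5.8,"z":0,"rx":0,"ry":0,"rz":0,"grip":1},
    {"x":-0.34,"y":5.8,"z":0,"rx":0,"ry":0,"rz":0,"grip":1},
    {"x":-0.34,"y":5.8,"z":0,"rx":0,"ry":0,"rz":0,"grip":1},
  ],
)

```text
t: 1.98
ee_pos: [442.0, 49.8, 201.1]
ee_rot: [-0.0, 0.986, 0.165, 0.0]
contact_force: [1.6, 0.8, 0.2]
opening: 1.001
```

Request:
move_arm(
  moves=[
    {"x":-0.34,"y":5.8,"z":2,"rx":0,"ry":0,"rz":0,"grip":1},
    {"x":-0.34,"y":5.8,"z":2,"rx":0,"ry":0,"rz":0,"grip":1},
    {"x":-0.34,"y":5.8,"z":2,"rx":0,"ry":0,"rz":0,"grip":1},
    {"x":0,"y":0,"z":2,"rx":0,"ry":0,"rz":0,"grip":0.6},
    {"x":0,"y":0,"z":0,"rx":0,"ry":0,"rz":0,"grip":0.6},
  ],
)

```text
t: 2.6
ee_pos: [487.2, -117.2, 119.3]
ee_rot: [-0.0, 0.987, 0.163, -0.002]
contact_force: [-0.3, 0.7, -0.7]
opening: 0.829
```

```bash
python3 - <<'E'
from h import *
a=snap('top','t1.png')[:,:,::-1]; b=snap('scene','s1.png')[:,:,::-1]
s=ctrl.read_state(); print(s['ee_pos'],s['ee_rot'],s['opening'])
k=lambda a,x0,x1,y0,y1:cv2.resize(a[y0:y1,x0:x1],(400,400),interpolation=cv2.INTER_CUBIC)
cv2.imwrite('pics/c2.png',np.hstack([k(a,327,427,187,287),k(b,255,385,235,365)]))
E
```

```text
[ 488.90062873 -116.08080623  121.36493933] [ 1.25887715e-04  9.86355985e-01  1.64626396e-01 -6.81730127e-05] 0.7424564456947879
```

View pics/c2.png

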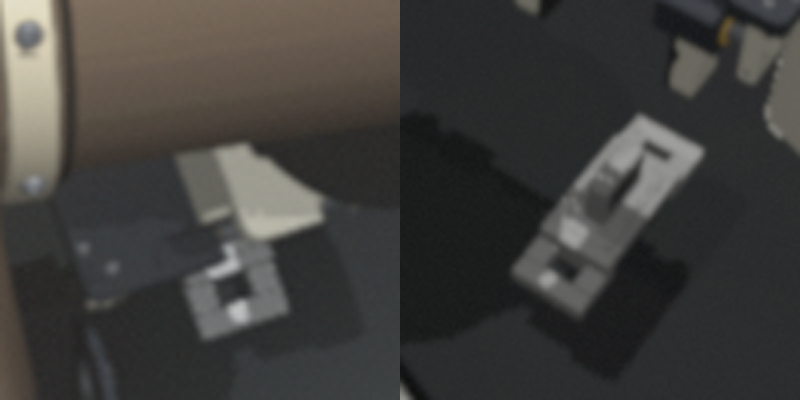

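The gripper is over the cassette, and the fingers straddle the fin line in both views. I'll cross-check the cassette and pump positions from the scene camera.

```bash
python3 - <<'E'
from h import *
def go(nm,pts,z,x0,y0,off):
    P=np.array([ray('scene',x0+(x-off)/4,y0+y/4,z)[:2] for x,y in pts]); l=P[0]+P[1]-P[2]-P[3]
    print(nm,P.mean(0).round(1),np.degrees(np.arctan2(l[1],l[0])).round(1),np.linalg.norm(l)/2)
go('cas',[(630,67),(716,117),(557,330),(465,268)],9,275,255,400)
for z in(64,71,78): go('head',[(268,65),(336,128),(122,243),(60,180)],z,175,130,0)
go('body',[(388,160),(280,65),(12,205),(125,298)],53,175,130,0)
t=ctrl.read_state()['ee_pos']; print(proj('scene',t))
E
```

```text
cas [ 496.2 -124.3] 19.3 130.07707327641373
head [509.2 221.2] 7.8 137.01467836026228
head [505.3 213.7] 7.8 135.53533319067193
head [501.3 206.1] 7.8 134.05598802108153
body [506.9 213.1] 6.1 169.06019168302896
[322.03744981 258.84651265]
```

Request:
move_arm(
  moves=[
    {"x":0.17,"y":0.9,"z":2,"rx":0,"ry":0,"rz":0,"grip":0.6},
    {"x":0,"y":0,"z":2,"rx":0,"ry":0,"rz":0,"grip":0.6},
    {"x":0,"y":0,"z":2,"rx":0,"ry":0,"rz":0,"grip":0.6},
    {"x":0,"y":0,"z":2,"rx":0,"ry":0,"rz":0,"grip":0.6},
    {"x":0,"y":0,"z":1,"rx":0,"ry":0,"rz":0,"grip":0.6},
  ],
)

```text
t: 3.32
ee_pos: [493.8, -123.3, 31.2]
ee_rot: [0.0, 0.986, 0.165, 0.0]
contact_force: [0.1, -0.5, 0.1]
opening: 0.602
```

Request:
move_arm(
  moves=[
    {"x":0,"y":0,"z":0.7,"rx":0,"ry":0,"rz":0,"grip":0.6},
    {"x":0,"y":0,"z":0,"rx":0,"ry":0,"rz":0,"grip":0.6},
    {"x":0,"y":0,"z":0,"rx":0,"ry":0,"rz":0,"grip":0.6},
    {"x":0,"y":0,"z":0,"rx":0,"ry":0,"rz":0,"grip":0.6},
    {"x":0,"y":0,"z":0,"rx":0,"ry":0,"rz":0,"grip":0.6},
  ],
)

```text
t: 3.95
ee_pos: [493.5, -124.3, 24.3]
ee_rot: [0.0, 0.986, 0.164, 0.0]
contact_force: [-0.8, -0.3, -1.1]
opening: 0.598
```

Request:
move_arm(
  moves=[
    {"x":0,"y":0,"z":0.2,"rx":0,"ry":0,"rz":0,"grip":0.6},
    {"x":0,"y":0,"z":0,"rx":0,"ry":0,"rz":0,"grip":0.1},
    {"x":0,"y":0,"z":0,"rx":0,"ry":0,"rz":0,"grip":0},
    {"x":0,"y":0,"z":0,"rx":0,"ry":0,"rz":0,"grip":0},
    {"x":0,"y":0,"z":0,"rx":0,"ry":0,"rz":0,"grip":0},
  ],
)

```text
t: 4.58
ee_pos: [493.3, -124.3, 22.0]
ee_rot: [0.0, 0.986, 0.164, 0.0]
contact_force: [-0.1, -0.4, 0.2]
opening: 0.205
```

Request:
move_arm(
  moves=[
    {"x":0,"y":0,"z":0,"rx":0,"ry":0,"rz":0,"grip":0},
    {"x":0,"y":0,"z":0,"rx":0,"ry":0,"rz":0,"grip":0},
    {"x":0,"y":0,"z":0,"rx":0,"ry":0,"rz":0,"grip":0},
    {"x":0,"y":0,"z":0,"rx":0,"ry":0,"rz":0,"grip":0},
    {"x":0,"y":0,"z":0,"rx":0,"ry":0,"rz":0,"grip":0},
  ],
)

```text
t: 5.2
ee_pos: [494.1, -124.3, 22.7]
ee_rot: [0.0, 0.986, 0.165, 0.001]
contact_force: [-0.9, -0.7, 5.0]
opening: -0.0
```

The jaws shut to 0, so either the fin isn't between the pads or it slipped out. I'll look.

```bash
python3 - <<'E'
from h import *
a=snap('top','t2.png')[:,:,::-1]; b=snap('scene','s2.png')[:,:,::-1]
s=ctrl.read_state(); print(s['ee_pos'],s['opening'],s['contact_force'])
k=lambda a,x0,x1,y0,y1:cv2.resize(a[y0:y1,x0:x1],(400,400),interpolation=cv2.INTER_CUBIC)
cv2.imwrite('pics/c3.png',np.hstack([k(a,327,427,187,287),k(b,255,385,235,365)]))
E
```

```text
[ 494.11919515 -124.33117471   22.696057  ] 0.0031677332853457625 [-0.38983456  0.71416345  5.81704529]
```

View pics/c3.png

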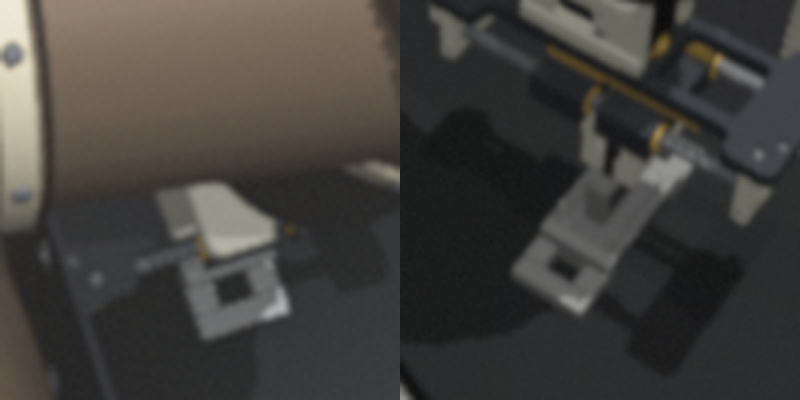

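The fingers seem to be shut beyond the fin's near end. I'll project the expected TCP and fin corners onto the picture to see which estimate is off.

```bash
python3 - <<'E'
from h import *
b=cv2.imread('pics/s2.png'); s0=cv2.imread('pics/s0.png')
x0,y0,w,h=280,250,85,100; K=5
out=[]
for im in(s0,b):
    c=cv2.resize(im[y0:y0+h,x0:x0+w],None,fx=K,fy=K,interpolation=cv2.INTER_CUBIC)
    c=cv2.convertScaleAbs(c,alpha=1.5)
    def dot(p,col):
        u,v=(proj('scene',p)-[x0,y0]+.5)*K; cv2.circle(c,(int(u),int(v)),3,col,-1)
    th=np.radians(19); A=np.array([np.cos(th),np.sin(th)]);B=np.array([-A[1],A[0]]); o=np.array([493.5,-124.2])
    for i in(-20,20):
        for z in(18,48): dot([*(o+A*i),z],(0,0,255))
    for i in(-65,65):
        for j in(-22,22): dot([*(o+A*i+B*j),9],(0,255,0))
    dot([494.1,-124.3,22.7],(255,255,0))
    out.append(c[:,:400])
cv2.imwrite('pics/c4.png',np.hstack(out)); print(np.hstack(out).shape)
E
```

```text
(500, 800, 3)
```

View pics/c4.png

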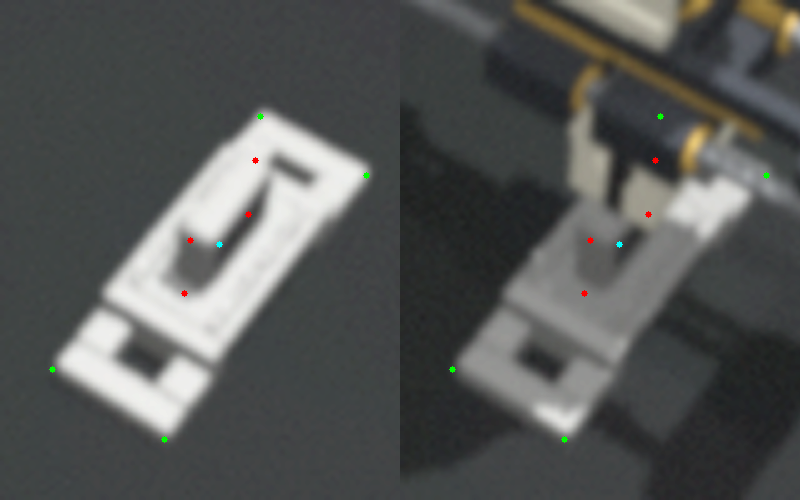

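The cassette estimate matches the picture to about 2 mm. It's unclear whether the fin is gripped, so I'll test with a small lift.

Request:
move_arm(
  moves=[
    {"x":0,"y":0,"z":-0.4,"rx":0,"ry":0,"rz":0,"grip":0},
    {"x":0,"y":0,"z":-0.8,"rx":0,"ry":0,"rz":0,"grip":0},
    {"x":0,"y":0,"z":-0.8,"rx":0,"ry":0,"rz":0,"grip":0},
    {"x":0,"y":0,"z":-0.8,"rx":0,"ry":0,"rz":0,"grip":0},
    {"x":0,"y":0,"z":0,"rx":0,"ry":0,"rz":0,"grip":0},
  ],
)

```text
t: 5.92
ee_pos: [493.9, -124.2, 50.9]
ee_rot: [0.0, 0.986, 0.164, 0.001]
contact_force: [0.2, -0.1, -0.7]
opening: 0.006
```

```bash
python3 - <<'E'
from h import *
b=snap('scene','s3.png')[:,:,::-1]
s=ctrl.read_state(); print(s['ee_pos'],s['opening'],s['contact_force'],s['wrist_torque'])
x0,y0,w,h=270,230,100,120
c=cv2.resize(b[y0:y0+h,x0:x0+w],None,fx=5,fy=5,interpolation=cv2.INTER_CUBIC)
u,v=(proj('scene',s['ee_pos'])-[x0,y0]+.5)*5; c=cv2.convertScaleAbs(c,alpha=1.7); cv2.circle(c,(int(u),int(v)),3,(255,255,0),-1)
cv2.imwrite('pics/c5.png',c)
E
```

```text
[ 493.52388668 -124.20722608   50.33552688] 0.0011383999483582684 [-0.60674268  0.11024181  0.05942418] [-0.08917712  0.04856731  0.02583858]
```

View pics/c5.png

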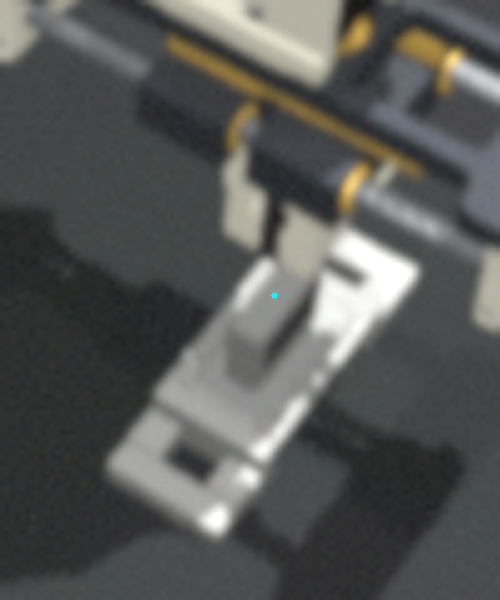

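The fingertips in the picture (5x crop, about (245,245) and (305,275)) sit roughly 7 px above where the reported TCP projects at (275,295). The cassette did not move. The fingers must really end about 20–25 mm higher than the reported TCP, so they closed just over the fin top, and the 5 N upward force fits that. I'll check this by feel with open jaws and small steps, expecting the deck at 18 mm.

Request:
move_arm(
  moves=[
    {"x":0,"y":0,"z":0,"rx":0,"ry":0,"rz":0,"grip":0.42},
    {"x":0,"y":0,"z":0,"rx":0,"ry":0,"rz":0,"grip":0.42},
    {"x":0,"y":0,"z":0,"rx":0,"ry":0,"rz":0,"grip":0.42},
    {"x":0,"y":0,"z":1.5,"rx":0,"ry":0,"rz":0,"grip":0.42},
    {"x":0,"y":0,"z":1.3,"rx":0,"ry":0,"rz":0,"grip":0.42},
  ],
)

```text
t: 6.6
ee_pos: [492.9, -124.3, 20.7]
ee_rot: [-0.0, 0.986, 0.164, -0.0]
contact_force: [-0.6, -0.2, -0.3]
opening: 0.415
```

Request:
move_arm(
  moves=[
    {"x":0,"y":0,"z":0.15,"rx":0,"ry":0,"rz":0,"grip":0.42},
    {"x":0,"y":0,"z":0.15,"rx":0,"ry":0,"rz":0,"grip":0.42},
    {"x":0,"y":0,"z":0.15,"rx":0,"ry":0,"rz":0,"grip":0.42},
    {"x":0,"y":0,"z":0,"rx":0,"ry":0,"rz":0,"grip":0.42},
    {"x":0,"y":0,"z":0,"rx":0,"ry":0,"rz":0,"grip":0.42},
  ],
)

```text
t: 7.22
ee_pos: [493.5, -124.3, 17.7]
ee_rot: [0.0, 0.986, 0.164, 0.0]
contact_force: [0.8, -0.1, -0.4]
opening: 0.42
```

Request:
move_arm(
  moves=[
    {"x":0,"y":0,"z":0.2,"rx":0,"ry":0,"rz":0,"grip":0.42},
    {"x":0,"y":0,"z":0.2,"rx":0,"ry":0,"rz":0,"grip":0.42},
    {"x":0,"y":0,"z":0.2,"rx":0,"ry":0,"rz":0,"grip":0.42},
    {"x":0,"y":0,"z":0.2,"rx":0,"ry":0,"rz":0,"grip":0.42},
    {"x":0,"y":0,"z":0,"rx":0,"ry":0,"rz":0,"grip":0.42},
  ],
)

```text
t: 7.85
ee_pos: [493.1, -124.3, 9.2]
ee_rot: [-0.0, 0.986, 0.164, -0.0]
contact_force: [0.9, -0.6, -0.0]
opening: 0.424
```

Request:
move_arm(
  moves=[
    {"x":0,"y":0,"z":0.2,"rx":0,"ry":0,"rz":0,"grip":0.42},
    {"x":0,"y":0,"z":0.2,"rx":0,"ry":0,"rz":0,"grip":0.42},
    {"x":0,"y":0,"z":0.1,"rx":0,"ry":0,"rz":0,"grip":0.42},
    {"x":0,"y":0,"z":0,"rx":0,"ry":0,"rz":0,"grip":0.42},
    {"x":0,"y":0,"z":0,"rx":0,"ry":0,"rz":0,"grip":0.42},
  ],
)

```text
t: 8.48
ee_pos: [493.4, -124.3, 4.5]
ee_rot: [0.0, 0.986, 0.164, 0.0]
contact_force: [0.1, -0.8, 0.6]
opening: 0.42
```

No deck contact at TCP 4.5, which confirms the offset. The finger ends are now alongside the fin, so I'll close.

Request:
move_arm(
  moves=[
    {"x":0,"y":0,"z":0,"rx":0,"ry":0,"rz":0,"grip":0.1},
    {"x":0,"y":0,"z":0,"rx":0,"ry":0,"rz":0,"grip":0},
    {"x":0,"y":0,"z":0,"rx":0,"ry":0,"rz":0,"grip":0},
    {"x":0,"y":0,"z":0,"rx":0,"ry":0,"rz":0,"grip":0},
    {"x":0,"y":0,"z":0,"rx":0,"ry":0,"rz":0,"grip":0},
  ],
)

```text
t: 9.1
ee_pos: [493.3, -124.2, 4.5]
ee_rot: [-0.0, 0.986, 0.164, 0.0]
contact_force: [-0.4, -0.1, 0.5]
opening: 0.158
```

Gripped: opening 0.158 is 13.9 mm, which is the fin. TCP z 4.5 corresponds to cassette z 0. Next I'll lift 130 mm and travel.

Request:
move_arm(
  moves=[
    {"x":0,"y":0,"z":-1,"rx":0,"ry":0,"rz":0,"grip":0},
    {"x":0,"y":0,"z":-3,"rx":0,"ry":0,"rz":0,"grip":0},
    {"x":0,"y":0,"z":-3,"rx":0,"ry":0,"rz":0,"grip":0},
    {"x":0,"y":0,"z":-3,"rx":0,"ry":0,"rz":0,"grip":0},
    {"x":0,"y":0,"z":-3,"rx":0,"ry":0,"rz":0,"grip":0},
  ],
)

```text
t: 9.72
ee_pos: [493.1, -124.3, 136.1]
ee_rot: [-0.0, 0.986, 0.164, 0.0]
contact_force: [1.0, 0.1, -1.7]
opening: 0.156
```

Request:
move_arm(
  moves=[
    {"x":0.8,"y":-2,"z":0,"rx":0,"ry":0,"rz":0,"grip":0},
    {"x":1.5,"y":-4,"z":0,"rx":0,"ry":0,"rz":0,"grip":0},
    {"x":1.5,"y":-4,"z":0,"rx":0,"ry":0,"rz":0,"grip":0},
    {"x":1.5,"y":-4,"z":0,"rx":0,"ry":0,"rz":0,"grip":0},
    {"x":1.5,"y":-4,"z":0,"rx":0,"ry":0,"rz":0,"grip":0},
  ],
)

```text
t: 10.35
ee_pos: [499.1, 69.4, 135.2]
ee_rot: [-0.0, 0.986, 0.164, 0.0]
contact_force: [1.0, 0.0, -1.0]
opening: 0.159
```

Request:
move_arm(
  moves=[
    {"x":1.5,"y":-4,"z":0,"rx":0,"ry":0,"rz":0,"grip":0},
    {"x":1.5,"y":-4,"z":0,"rx":0,"ry":0,"rz":0,"grip":0},
    {"x":1.6,"y":-3.7,"z":0,"rx":0,"ry":0,"rz":0,"grip":0},
    {"x":0.8,"y":-2,"z":0,"rx":0,"ry":0,"rz":6,"grip":0},
    {"x":0,"y":0,"z":0,"rx":0,"ry":0,"rz":6.5,"grip":0},
  ],
)

```text
t: 10.98
ee_pos: [505.9, 216.7, 134.8]
ee_rot: [-0.0, 0.998, 0.055, 0.0]
contact_force: [-0.4, -1.3, -0.8]
opening: 0.157
```

Request:
move_arm(
  moves=[
    {"x":0,"y":0,"z":0,"rx":0,"ry":0,"rz":0,"grip":0},
    {"x":0,"y":0,"z":0,"rx":0,"ry":0,"rz":0,"grip":0},
    {"x":0,"y":0,"z":0,"rx":0,"ry":0,"rz":0,"grip":0},
    {"x":0,"y":0,"z":0,"rx":0,"ry":0,"rz":0,"grip":0},
    {"x":0,"y":0,"z":0,"rx":0,"ry":0,"rz":0,"grip":0},
  ],
)

```text
t: 11.6
ee_pos: [506.0, 215.0, 134.5]
ee_rot: [-0.0, 0.998, 0.056, -0.0]
contact_force: [0.2, -0.3, -1.1]
opening: 0.156
```

```bash
python3 - <<'E'
from h import *
a=snap('top','t4.png')[:,:,::-1]; b=snap('scene','s4.png')[:,:,::-1]
s=ctrl.read_state(); print(s['ee_pos'],s['ee_rot'],s['opening'],s['contact_force'])
p=np.array(s['ee_pos']); p[2]-=4.5
print(proj('top',p),proj('scene',p))
k=lambda a,x0,x1,y0,y1:cv2.resize(a[y0:y1,x0:x1],(400,500),interpolation=cv2.INTER_CUBIC)
cv2.imwrite('pics/c6.png',np.hstack([k(a,150,250,160,285),k(b,175,275,105,230)]))
E
```

```text
[505.99399541 215.08973478 134.47020107] [-1.32618232e-05  9.98431613e-01  5.59849494e-02 -5.35033239e-06] 0.15420798885449574 [-0.8820667  -0.45323275 -1.05894528]
[190.46543258 216.68486707] [222.81280234 143.93888948]
```

View pics/c6.png

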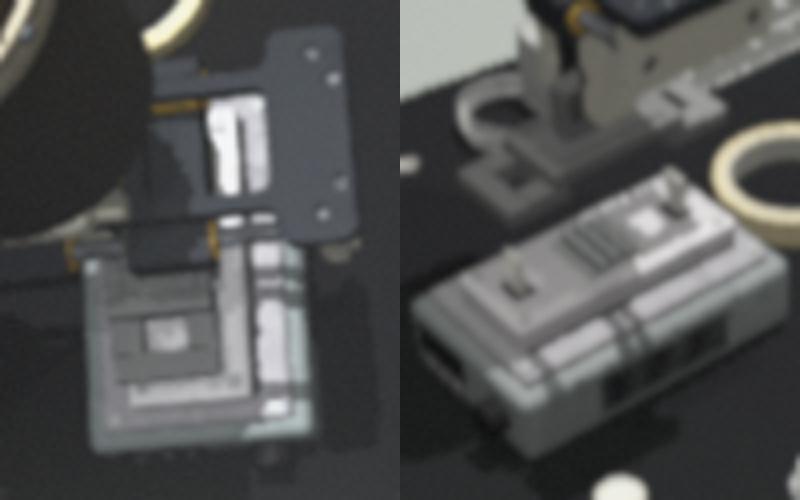

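The cassette hangs level over the pump with the hooks below: left tip at about (512,258), right at about (675,175) in the crop. I'll take one enlarged look with predicted corners overlaid to measure the offset.

```bash
python3 - <<'E'
from h import *
b=cv2.imread('pics/s4.png'); x0,y0,w,h=180,110,100,75; K=8
c=cv2.resize(b[y0:y0+h,x0:x0+w],None,fx=K,fy=K,interpolation=cv2.INTER_CUBIC); c=cv2.convertScaleAbs(c,alpha=1.4)
def dot(p,col):
    u,v=(proj('scene',p)-[x0,y0]+.5)*K; cv2.circle(c,(int(u),int(v)),3,col,-1); print(col,int(u),int(v))
th=np.radians(6.4); A=np.array([np.cos(th),np.sin(th)]);B=np.array([-A[1],A[0]]); o=np.array([506,215])
for i in(-65,65):
    for j in(-22,22): dot([*(o+A*i+B*j),139],(0,255,0))
for i in (-50,50): dot([*(np.array([507.6,218])+A*i),67+23],(0,0,255))
for i in (-50,50): dot([*(np.array([507.6,218])+A*i),67],(0,0,255))
cv2.imwrite('pics/c7.png',c)
E
```

```text
(0, 255, 0) 174 398
(0, 255, 0) 67 310
(0, 255, 0) 609 183
(0, 255, 0) 498 105
(0, 0, 255) 193 479
(0, 0, 255) 513 316
(0, 0, 255) 201 550
(0, 0, 255) 517 386
```

View pics/c7.png

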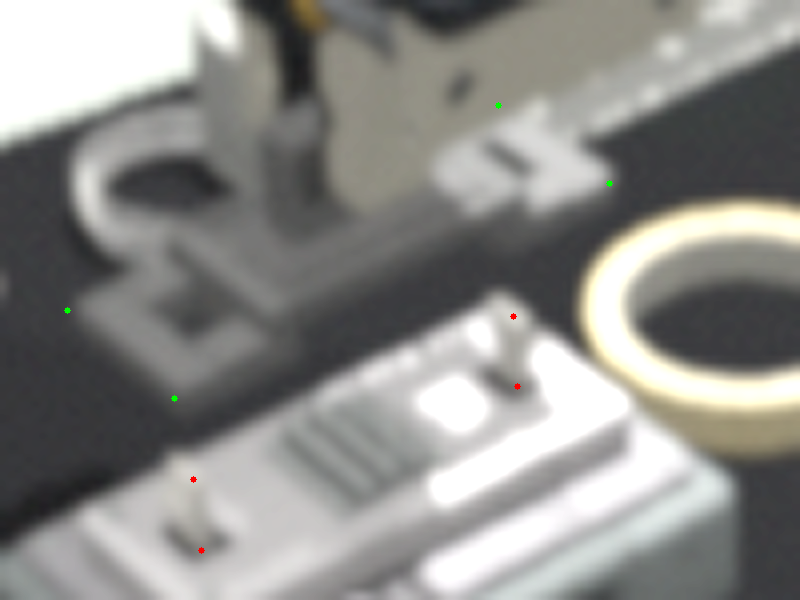

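The predicted cassette corners match to about 1–2 mm. The hook tips appear about (-9,-17) px (8x scale) from my prediction, so I'll triangulate the pump centre and seat from the hook sockets in both views.

```bash
python3 - <<'E'
from h import *
th=np.radians(6.4); A=np.array([np.cos(th),np.sin(th)]);B=np.array([-A[1],A[0]]); o=np.array([506,215.])
print('window pred top',proj('top',[*(o-46*A),135]),'seen 191.75,243.75')
for c in((118,315),(218,310),(220,372),(118,383)): pass
T=[(155+173/4.444,173+108/4.444),(155+183/4.444,173+345/4.444)]
S=[(180+510/8-.5,110+382/8-.5),(180+195/8-.5,110+537/8-.5)]
Tt=[(180+503/8-.5,110+299/8-.5),(180+183/8-.5,110+465/8-.5)]
for z in(64,68,72,76):
    f=lambda n,P,zz:np.array([ray(n,*p,zz)[:2] for p in P])
    for nm,P in(('topsock',f('top',T,z)),('scsock',f('scene',S,z)),('sctip',f('scene',Tt,z+23))):
        l=P[0]-P[1]; print(z,nm,P.mean(0).round(1),'sep',np.linalg.norm(l).round(1),'yaw',np.degrees(np.arctan2(l[1],l[0])).round(1))
E
```

```text
window pred top [191.54296547 242.96555641] seen 191.75,243.75
64 topsock [505.4 220.8] sep 100.3 yaw 5.2
64 scsock [509.6 225.4] sep 98.6 yaw 4.9
64 sctip [510.5 228.4] sep 101.7 yaw 7.2
68 topsock [504.7 220. ] sep 99.8 yaw 5.2
68 scsock [507.4 221.1] sep 98.0 yaw 4.9
68 sctip [508.2 223.9] sep 101.0 yaw 7.2
72 topsock [504.  219.1] sep 99.3 yaw 5.2
72 scsock [505.1 216.7] sep 97.4 yaw 4.9
72 sctip [505.8 219.4] sep 100.4 yaw 7.2
76 topsock [503.3 218.3] sep 98.8 yaw 5.2
76 scsock [502.9 212.4] sep 96.8 yaw 4.9
76 sctip [503.5 214.8] sep 99.7 yaw 7.2
```

Both views agree on a seat of about 70–72 mm and a pump centre about (-1.5,+3.2) mm from the cassette. I'll correct, lower to just above the hook tips and take another look.

Request:
move_arm(
  moves=[
    {"x":-0.11,"y":-0.33,"z":0,"rx":0,"ry":0,"rz":0,"grip":0},
    {"x":0,"y":0,"z":1,"rx":0,"ry":0,"rz":0,"grip":0},
    {"x":0,"y":0,"z":1,"rx":0,"ry":0,"rz":0,"grip":0},
    {"x":0,"y":0,"z":0.7,"rx":0,"ry":0,"rz":0,"grip":0},
    {"x":0,"y":0,"z":0,"rx":0,"ry":0,"rz":0,"grip":0},
  ],
)

```text
t: 12.32
ee_pos: [504.1, 217.9, 106.5]
ee_rot: [0.001, 0.998, 0.056, -0.001]
contact_force: [-0.2, 0.3, -1.7]
opening: 0.152
```

```bash
python3 - <<'E'
from h import *
a=snap('top','t5.png')[:,:,::-1]; b=snap('scene','s5.png')[:,:,::-1]
s=ctrl.read_state(); print(s['ee_pos'],s['ee_rot'],s['opening'],s['contact_force'])
ca=cv2.resize(a[215:285,160:240],(400,350),interpolation=cv2.INTER_CUBIC)
cb=cv2.resize(b[120:190,180:260],(400,350),interpolation=cv2.INTER_CUBIC)
cv2.imwrite('pics/c8.png',cv2.convertScaleAbs(np.hstack([ca,cb]),alpha=1.3))
E
```

```text
[504.60138838 218.33213372 107.42572272] [ 9.68731591e-05  9.98431182e-01  5.59925448e-02 -2.80157527e-05] 0.15626781840442436 [-0.11509309  0.41814992 -1.03692039]
```

View pics/c8.png

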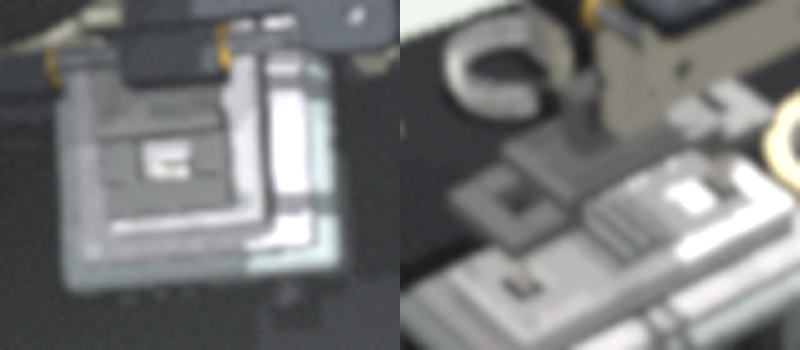

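In the top view the hook shows through the near window at about (172,160), close to where parallax puts it for a centred fit (within about 1 mm). Now I'll descend in small steps, watching the force.

Request:
move_arm(
  moves=[
    {"x":0,"y":-0.07,"z":0.3,"rx":0,"ry":0,"rz":0,"grip":0},
    {"x":0,"y":0,"z":0.3,"rx":0,"ry":0,"rz":0,"grip":0},
    {"x":0,"y":0,"z":0.3,"rx":0,"ry":0,"rz":0,"grip":0},
    {"x":0,"y":0,"z":0.2,"rx":0,"ry":0,"rz":0,"grip":0},
    {"x":0,"y":0,"z":0,"rx":0,"ry":0,"rz":0,"grip":0},
  ],
)

```text
t: 13.05
ee_pos: [504.3, 218.9, 96.3]
ee_rot: [0.0, 0.998, 0.056, -0.0]
contact_force: [0.1, 0.2, -1.5]
opening: 0.159
```

Request:
move_arm(
  moves=[
    {"x":0,"y":0,"z":0.1,"rx":0,"ry":0,"rz":0,"grip":0},
    {"x":0,"y":0,"z":0.1,"rx":0,"ry":0,"rz":0,"grip":0},
    {"x":0,"y":0,"z":0.1,"rx":0,"ry":0,"rz":0,"grip":0},
    {"x":0,"y":0,"z":0,"rx":0,"ry":0,"rz":0,"grip":0},
    {"x":0,"y":0,"z":0,"rx":0,"ry":0,"rz":0,"grip":0},
  ],
)

```text
t: 13.68
ee_pos: [504.5, 219.0, 93.5]
ee_rot: [0.0, 0.998, 0.056, 0.0]
contact_force: [0.2, -0.4, -1.3]
opening: 0.157
```

Request:
move_arm(
  moves=[
    {"x":0,"y":0,"z":0.1,"rx":0,"ry":0,"rz":0,"grip":0},
    {"x":0,"y":0,"z":0.1,"rx":0,"ry":0,"rz":0,"grip":0},
    {"x":0,"y":0,"z":0.1,"rx":0,"ry":0,"rz":0,"grip":0},
    {"x":0,"y":0,"z":0,"rx":0,"ry":0,"rz":0,"grip":0},
    {"x":0,"y":0,"z":0,"rx":0,"ry":0,"rz":0,"grip":0},
  ],
)

```text
t: 14.3
ee_pos: [504.6, 219.1, 90.5]
ee_rot: [-0.0, 0.998, 0.056, 0.0]
contact_force: [0.8, 1.2, 0.0]
opening: 0.157
```

Request:
move_arm(
  moves=[
    {"x":0,"y":0,"z":0.1,"rx":0,"ry":0,"rz":0,"grip":0},
    {"x":0,"y":0,"z":0.1,"rx":0,"ry":0,"rz":0,"grip":0},
    {"x":0,"y":0,"z":0,"rx":0,"ry":0,"rz":0,"grip":0},
    {"x":0,"y":0,"z":0,"rx":0,"ry":0,"rz":0,"grip":0},
    {"x":0,"y":0,"z":0,"rx":0,"ry":0,"rz":0,"grip":0},
  ],
)

```text
t: 14.92
ee_pos: [504.6, 219.2, 88.6]
ee_rot: [-0.0, 0.998, 0.056, 0.0]
contact_force: [1.5, 0.2, 1.5]
opening: 0.151
```

Barb contact starts at TCP of about 90 (cassette about 86), which puts the seat near 68.

Request:
move_arm(
  moves=[
    {"x":0,"y":0,"z":0.1,"rx":0,"ry":0,"rz":0,"grip":0},
    {"x":0,"y":0,"z":0.1,"rx":0,"ry":0,"rz":0,"grip":0},
    {"x":0,"y":0,"z":0.1,"rx":0,"ry":0,"rz":0,"grip":0},
    {"x":0,"y":0,"z":0,"rx":0,"ry":0,"rz":0,"grip":0},
    {"x":0,"y":0,"z":0,"rx":0,"ry":0,"rz":0,"grip":0},
  ],
)

```text
t: 15.55
ee_pos: [504.6, 219.1, 85.8]
ee_rot: [-0.0, 0.998, 0.056, 0.0]
contact_force: [0.5, -0.1, 5.9]
opening: 0.159
```

Request:
move_arm(
  moves=[
    {"x":0,"y":0,"z":0.1,"rx":0,"ry":0,"rz":0,"grip":0},
    {"x":0,"y":0,"z":0.1,"rx":0,"ry":0,"rz":0,"grip":0},
    {"x":0,"y":0,"z":0.1,"rx":0,"ry":0,"rz":0,"grip":0},
    {"x":0,"y":0,"z":0,"rx":0,"ry":0,"rz":0,"grip":0},
    {"x":0,"y":0,"z":0,"rx":0,"ry":0,"rz":0,"grip":0},
  ],
)

```text
t: 16.18
ee_pos: [505.1, 219.3, 83.5]
ee_rot: [-0.0, 0.998, 0.056, 0.001]
contact_force: [-0.2, -0.8, 9.8]
opening: 0.161
```

Request:
move_arm(
  moves=[
    {"x":0,"y":0,"z":0.1,"rx":0,"ry":0,"rz":0,"grip":0},
    {"x":0,"y":0,"z":0.1,"rx":0,"ry":0,"rz":0,"grip":0},
    {"x":0,"y":0,"z":0.1,"rx":0,"ry":0,"rz":0,"grip":0},
    {"x":0,"y":0,"z":0,"rx":0,"ry":0,"rz":0,"grip":0},
    {"x":0,"y":0,"z":0,"rx":0,"ry":0,"rz":0,"grip":0},
  ],
)

```text
t: 16.8
ee_pos: [504.3, 218.9, 79.3]
ee_rot: [0.0, 0.998, 0.056, -0.0]
contact_force: [1.3, 1.0, 1.2]
opening: 0.156
```

Request:
move_arm(
  moves=[
    {"x":0,"y":0,"z":0.1,"rx":0,"ry":0,"rz":0,"grip":0},
    {"x":0,"y":0,"z":0.1,"rx":0,"ry":0,"rz":0,"grip":0},
    {"x":0,"y":0,"z":0,"rx":0,"ry":0,"rz":0,"grip":0},
    {"x":0,"y":0,"z":0,"rx":0,"ry":0,"rz":0,"grip":0},
    {"x":0,"y":0,"z":0,"rx":0,"ry":0,"rz":0,"grip":0},
  ],
)

```text
t: 17.42
ee_pos: [504.4, 219.0, 77.4]
ee_rot: [0.0, 0.998, 0.056, -0.0]
contact_force: [1.3, -0.1, 2.7]
opening: 0.156
```

Past the peak. I'll continue gently to the seat.

Request:
move_arm(
  moves=[
    {"x":0,"y":0,"z":0.1,"rx":0,"ry":0,"rz":0,"grip":0},
    {"x":0,"y":0,"z":0.1,"rx":0,"ry":0,"rz":0,"grip":0},
    {"x":0,"y":0,"z":0,"rx":0,"ry":0,"rz":0,"grip":0},
    {"x":0,"y":0,"z":0,"rx":0,"ry":0,"rz":0,"grip":0},
    {"x":0,"y":0,"z":0,"rx":0,"ry":0,"rz":0,"grip":0},
  ],
)

```text
t: 18.05
ee_pos: [504.4, 219.0, 75.4]
ee_rot: [0.0, 0.998, 0.056, -0.0]
contact_force: [0.7, 0.3, 1.4]
opening: 0.157
```

Request:
move_arm(
  moves=[
    {"x":0,"y":0,"z":0.1,"rx":0,"ry":0,"rz":0,"grip":0},
    {"x":0,"y":0,"z":0,"rx":0,"ry":0,"rz":0,"grip":0},
    {"x":0,"y":0,"z":0,"rx":0,"ry":0,"rz":0,"grip":0},
    {"x":0,"y":0,"z":0,"rx":0,"ry":0,"rz":0,"grip":0},
    {"x":0,"y":0,"z":0,"rx":0,"ry":0,"rz":0,"grip":0},
  ],
)

```text
t: 18.68
ee_pos: [504.4, 219.0, 74.5]
ee_rot: [-0.0, 0.998, 0.056, -0.0]
contact_force: [0.4, 0.6, 2.4]
opening: 0.156
```

Request:
move_arm(
  moves=[
    {"x":0,"y":0,"z":0.1,"rx":0,"ry":0,"rz":0,"grip":0},
    {"x":0,"y":0,"z":0,"rx":0,"ry":0,"rz":0,"grip":0},
    {"x":0,"y":0,"z":0,"rx":0,"ry":0,"rz":0,"grip":0},
    {"x":0,"y":0,"z":0,"rx":0,"ry":0,"rz":0,"grip":0},
    {"x":0,"y":0,"z":0,"rx":0,"ry":0,"rz":0,"grip":0},
  ],
)

```text
t: 19.3
ee_pos: [504.6, 219.2, 73.5]
ee_rot: [-0.0, 0.998, 0.056, 0.0]
contact_force: [4.1, 0.9, 0.8]
opening: 0.156
```

Request:
move_arm(
  moves=[
    {"x":0,"y":0,"z":0.1,"rx":0,"ry":0,"rz":0,"grip":0},
    {"x":0,"y":0,"z":0,"rx":0,"ry":0,"rz":0,"grip":0},
    {"x":0,"y":0,"z":0,"rx":0,"ry":0,"rz":0,"grip":0},
    {"x":0,"y":0,"z":0,"rx":0,"ry":0,"rz":0,"grip":0},
    {"x":0,"y":0,"z":0,"rx":0,"ry":0,"rz":0,"grip":0},
  ],
)

```text
t: 19.92
ee_pos: [504.7, 219.2, 72.7]
ee_rot: [-0.0, 0.998, 0.056, 0.0]
contact_force: [4.9, 1.0, 2.8]
opening: 0.156
```

A sideways force of about 5 N along the hook line suggests one hook has clicked and the other not yet. Continuing.

Request:
move_arm(
  moves=[
    {"x":0,"y":0,"z":0.1,"rx":0,"ry":0,"rz":0,"grip":0},
    {"x":0,"y":0,"z":0,"rx":0,"ry":0,"rz":0,"grip":0},
    {"x":0,"y":0,"z":0,"rx":0,"ry":0,"rz":0,"grip":0},
    {"x":0,"y":0,"z":0,"rx":0,"ry":0,"rz":0,"grip":0},
    {"x":0,"y":0,"z":0,"rx":0,"ry":0,"rz":0,"grip":0},
  ],
)

```text
t: 20.55
ee_pos: [504.3, 219.0, 71.6]
ee_rot: [0.0, 0.998, 0.056, -0.0]
contact_force: [3.5, 0.4, 4.6]
opening: 0.159
```

Request:
move_arm(
  moves=[
    {"x":0,"y":0,"z":0.1,"rx":0,"ry":0,"rz":0,"grip":0},
    {"x":0,"y":0,"z":0,"rx":0,"ry":0,"rz":0,"grip":0},
    {"x":0,"y":0,"z":0,"rx":0,"ry":0,"rz":0,"grip":0},
    {"x":0,"y":0,"z":0,"rx":0,"ry":0,"rz":0,"grip":0},
    {"x":0,"y":0,"z":0,"rx":0,"ry":0,"rz":0,"grip":0},
  ],
)

```text
t: 21.18
ee_pos: [504.6, 219.1, 70.9]
ee_rot: [-0.0, 0.998, 0.056, 0.0]
contact_force: [3.0, 1.1, 7.1]
opening: 0.157
```

Request:
move_arm(
  moves=[
    {"x":0,"y":0,"z":0.1,"rx":0,"ry":0,"rz":0,"grip":0},
    {"x":0,"y":0,"z":0,"rx":0,"ry":0,"rz":0,"grip":0},
    {"x":0,"y":0,"z":0,"rx":0,"ry":0,"rz":0,"grip":0},
    {"x":0,"y":0,"z":0,"rx":0,"ry":0,"rz":0,"grip":0},
    {"x":0,"y":0,"z":0,"rx":0,"ry":0,"rz":0,"grip":0},
  ],
)

```text
t: 21.8
ee_pos: [504.7, 219.1, 70.5]
ee_rot: [-0.0, 0.998, 0.056, 0.0]
contact_force: [1.7, -0.1, 10.8]
opening: 0.159
```

```bash
python3 - <<'E'
from bench import ctrl
s=ctrl.read_state(); print(s['contact_force'],s['wrist_torque'],s['ee_pos'])
E
```

```text
[ 1.74177392 -0.12759711 10.79811695] [-0.04323106 -0.50808043 -0.06598209] [504.65653683 219.08257494  70.46145159]
```

Request:
move_arm(
  moves=[
    {"x":0,"y":0,"z":0.1,"rx":0,"ry":0,"rz":0,"grip":0},
    {"x":0,"y":0,"z":0,"rx":0,"ry":0,"rz":0,"grip":0},
    {"x":0,"y":0,"z":0,"rx":0,"ry":0,"rz":0,"grip":0},
    {"x":0,"y":0,"z":0,"rx":0,"ry":0,"rz":0,"grip":0},
    {"x":0,"y":0,"z":0,"rx":0,"ry":0,"rz":0,"grip":0},
  ],
)

```text
t: 22.42
ee_pos: [504.7, 219.1, 70.0]
ee_rot: [-0.0, 0.998, 0.056, 0.0]
contact_force: [-0.2, 0.1, 15.9]
opening: 0.161
```

```bash
python3 - <<'E'
from h import *
s=ctrl.read_state(); print(s['contact_force'],s['wrist_torque'],s['ee_pos'])
a=snap('top','t6.png')[:,:,::-1]; b=snap('scene','s6.png')[:,:,::-1]
ca=cv2.resize(a[200:290,155:245],(400,400),interpolation=cv2.INTER_CUBIC)
cb=cv2.resize(b[125:205,175:255],(400,400),interpolation=cv2.INTER_CUBIC)
cv2.imwrite('pics/c9.png',cv2.convertScaleAbs(np.hstack([ca,cb]),alpha=1.3))
E
```

```text
[-0.22066694  0.059386   15.89159685] [-0.23049336  0.26641715 -0.04743007] [504.65836364 219.08358655  70.00226745]
```

The sideways force has vanished and the moment reversed under 16 N, so the second hook appears to have clicked. Now I'll unload and tug upward in small steps.

Request:
move_arm(
  moves=[
    {"x":0,"y":0,"z":-0.1,"rx":0,"ry":0,"rz":0,"grip":0},
    {"x":0,"y":0,"z":-0.1,"rx":0,"ry":0,"rz":0,"grip":0},
    {"x":0,"y":0,"z":-0.1,"rx":0,"ry":0,"rz":0,"grip":0},
    {"x":0,"y":0,"z":0,"rx":0,"ry":0,"rz":0,"grip":0},
    {"x":0,"y":0,"z":0,"rx":0,"ry":0,"rz":0,"grip":0},
  ],
)

```text
t: 23.15
ee_pos: [504.2, 219.0, 71.3]
ee_rot: [0.0, 0.998, 0.056, -0.0]
contact_force: [3.6, 0.9, 3.5]
opening: 0.16
```

Request:
move_arm(
  moves=[
    {"x":0,"y":0,"z":-0.05,"rx":0,"ry":0,"rz":0,"grip":0},
    {"x":0,"y":0,"z":-0.05,"rx":0,"ry":0,"rz":0,"grip":0},
    {"x":0,"y":0,"z":0,"rx":0,"ry":0,"rz":0,"grip":0},
    {"x":0,"y":0,"z":0,"rx":0,"ry":0,"rz":0,"grip":0},
    {"x":0,"y":0,"z":0,"rx":0,"ry":0,"rz":0,"grip":0},
  ],
)

```text
t: 23.78
ee_pos: [503.9, 218.7, 72.1]
ee_rot: [0.0, 0.998, 0.056, -0.001]
contact_force: [2.0, 0.4, -2.1]
opening: 0.157
```

Request:
move_arm(
  moves=[
    {"x":0,"y":0,"z":-0.05,"rx":0,"ry":0,"rz":0,"grip":0},
    {"x":0,"y":0,"z":-0.05,"rx":0,"ry":0,"rz":0,"grip":0},
    {"x":0,"y":0,"z":0,"rx":0,"ry":0,"rz":0,"grip":0},
    {"x":0,"y":0,"z":0,"rx":0,"ry":0,"rz":0,"grip":0},
    {"x":0,"y":0,"z":0,"rx":0,"ry":0,"rz":0,"grip":0},
  ],
)

```text
t: 24.4
ee_pos: [504.1, 218.7, 73.2]
ee_rot: [0.0, 0.998, 0.056, -0.0]
contact_force: [2.0, -0.2, -5.6]
opening: 0.158
```

```bash
python3 - <<'E'
from bench import ctrl
s=ctrl.read_state(); print(s['contact_force'],s['wrist_torque'],s['ee_pos'])
E
```

```text
[ 2.00811298 -0.19732308 -5.60424149] [-0.17758787 -0.78563041 -0.07846691] [504.14144624 218.74153721  73.20995511]
```

The pull is 4.5 N net of weight, and the moment fits the earlier readings with the force near centre (11 mm arm), so both hooks carry it. A little more to reach 6 N.

Request:
move_arm(
  moves=[
    {"x":0,"y":0,"z":-0.05,"rx":0,"ry":0,"rz":0,"grip":0},
    {"x":0,"y":0,"z":0,"rx":0,"ry":0,"rz":0,"grip":0},
    {"x":0,"y":0,"z":0,"rx":0,"ry":0,"rz":0,"grip":0},
    {"x":0,"y":0,"z":0,"rx":0,"ry":0,"rz":0,"grip":0},
    {"x":0,"y":0,"z":0,"rx":0,"ry":0,"rz":0,"grip":0},
  ],
)

```text
t: 25.02
ee_pos: [504.1, 218.8, 73.7]
ee_rot: [0.0, 0.998, 0.056, -0.0]
contact_force: [2.8, -0.5, -8.0]
opening: 0.161
```

```bash
python3 - <<'E'
from h import *
s=ctrl.read_state(); print(s['contact_force'],s['wrist_torque'],s['ee_pos'])
a=snap('top','t7.png')[:,:,::-1]; b=snap('scene','s7.png')[:,:,::-1]
E
```

```text
[ 2.79412868 -0.49649647 -8.00971269] [-0.42094206 -0.70412726 -0.02600597] [504.14743366 218.80043518  73.73204854]
```

The hooks held at 6.9 N net, and the rise of about 1.5 mm matches the stated slack. Now I'll settle it back on the seat, then release and withdraw straight up.

Request:
move_arm(
  moves=[
    {"x":0,"y":0,"z":0.1,"rx":0,"ry":0,"rz":0,"grip":0},
    {"x":0,"y":0,"z":0.1,"rx":0,"ry":0,"rz":0,"grip":0},
    {"x":0,"y":0,"z":0.05,"rx":0,"ry":0,"rz":0,"grip":0},
    {"x":0,"y":0,"z":0,"rx":0,"ry":0,"rz":0,"grip":0},
    {"x":0,"y":0,"z":0,"rx":0,"ry":0,"rz":0,"grip":0},
  ],
)

```text
t: 25.75
ee_pos: [504.9, 219.4, 71.9]
ee_rot: [-0.0, 0.998, 0.056, 0.0]
contact_force: [0.8, 0.7, 1.0]
opening: 0.16
```

Request:
move_arm(
  moves=[
    {"x":0,"y":0,"z":0,"rx":0,"ry":0,"rz":0,"grip":0.3},
    {"x":0,"y":0,"z":0,"rx":0,"ry":0,"rz":0,"grip":0.45},
    {"x":0,"y":0,"z":0,"rx":0,"ry":0,"rz":0,"grip":0.45},
    {"x":0,"y":0,"z":0,"rx":0,"ry":0,"rz":0,"grip":0.45},
    {"x":0,"y":0,"z":0,"rx":0,"ry":0,"rz":0,"grip":0.45},
  ],
)

```text
t: 26.38
ee_pos: [504.4, 219.0, 71.4]
ee_rot: [0.0, 0.998, 0.056, -0.0]
contact_force: [-0.6, 0.2, 0.7]
opening: 0.452
```

Request:
move_arm(
  moves=[
    {"x":0,"y":0,"z":-1,"rx":0,"ry":0,"rz":0,"grip":0.45},
    {"x":0,"y":0,"z":-3,"rx":0,"ry":0,"rz":0,"grip":0.45},
    {"x":0,"y":0,"z":-4,"rx":0,"ry":0,"rz":0,"grip":0.45},
    {"x":0,"y":0,"z":-4,"rx":0,"ry":0,"rz":0,"grip":0.45},
    {"x":0,"y":0,"z":-2,"rx":0,"ry":0,"rz":0,"grip":0.45},
  ],
)

```text
t: 27.0
ee_pos: [505.3, 219.5, 214.9]
ee_rot: [-0.001, 0.998, 0.056, 0.002]
contact_force: [-0.5, 0.1, -0.4]
opening: 0.447
```

Request:
move_arm(
  moves=[
    {"x":0,"y":-4,"z":0,"rx":0,"ry":0,"rz":0,"grip":0.45},
    {"x":0,"y":-4,"z":0,"rx":0,"ry":0,"rz":0,"grip":0.45},
    {"x":0,"y":-4,"z":0,"rx":0,"ry":0,"rz":0,"grip":0.45},
    {"x":0,"y":-4,"z":0,"rx":0,"ry":0,"rz":0,"grip":0.45},
    {"x":0,"y":-4,"z":0,"rx":0,"ry":0,"rz":0,"grip":0.45},
  ],
)

```text
t: 27.62
ee_pos: [481.8, 419.0, 212.4]
ee_rot: [-0.0, 0.998, 0.056, 0.0]
contact_force: [0.8, -0.1, -0.4]
opening: 0.449
```

```bash
python3 - <<'E'
from h import *
s=ctrl.read_state(); print(s['t'],s['contact_force'],s['ee_pos'])
a=snap('top','t8.png')[:,:,::-1]; b=snap('scene','s8.png')[:,:,::-1]
ca=cv2.resize(a[175:280,155:240],(400,494),interpolation=cv2.INTER_CUBIC)
cb=cv2.resize(b[120:210,175:275],(400,360),interpolation=cv2.INTER_CUBIC)
cb=cv2.copyMakeBorder(cb,0,134,0,0,cv2.BORDER_CONSTANT)
cv2.imwrite('pics/c10.png',cv2.convertScaleAbs(np.hstack([ca,cb]),alpha=1.2))
E
```

```text
27.625 [ 0.83489122 -0.11500796 -0.35790026] [481.84229836 419.04439329 212.36888162]
```

View pics/c10.png

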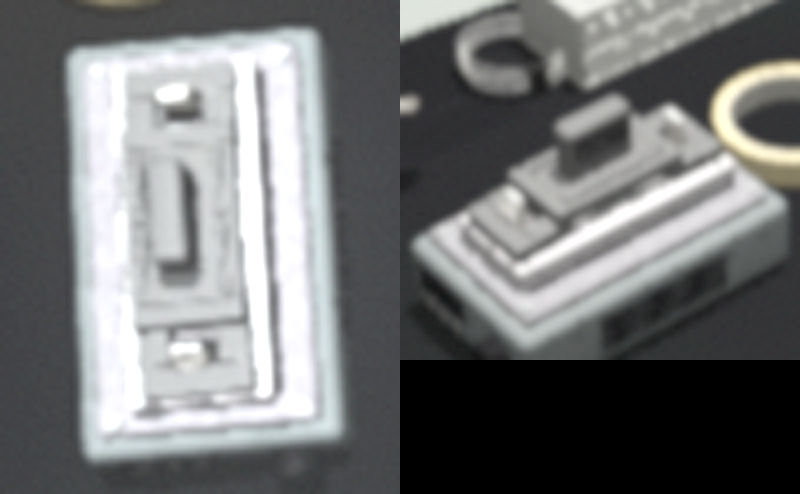

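The cassette sits home, level and aligned. Both white hooks stand over the outer window edges (top crop (172,95) and (187,352)). One last numeric check: hook tip positions against the start picture, and whether the bystanders moved.

```bash
python3 - <<'E'
from h import *
A=cv2.cvtColor(cv2.imread('pics/t0.png'),cv2.COLOR_BGR2GRAY);B=cv2.cvtColor(cv2.imread('pics/t8.png'),cv2.COLOR_BGR2GRAY)
print('bystander diff',cv2.absdiff(A,B)[165:280,255:295].max())
g=cv2.cvtColor(cv2.imread('pics/s8.png'),cv2.COLOR_BGR2GRAY);g0=cv2.cvtColor(cv2.imread('pics/s4.png'),cv2.COLOR_BGR2GRAY)
for n,(u,v) in(('near',(203,167)),('far',(243,148))):
    print(n);print(g0[v-4:v+8,u-6:u+8]);print(g[v-4:v+8,u-6:u+8])
print(B[190:200,186:200]);print(B[244:256,188:202])
E
```

```text
bystander diff 7
near
[[ 42  39  42  40  40  40  43  40  39  43  47  59  74  90]
 [ 40  40  40  38  40  41  41  44  47  59  74  89 105 118]
 [ 39  40  40  45  49  52  53  61  74  89 106 118 128 134]
 [ 39  42  43  58  77  85  88  93 106 119 128 133 137 138]
 [ 41  42  54  76 108 123 125 125 130 133 137 138 139 139]
 [ 48  60  75 100 126 142 146 145 140 139 140 139 139 139]
 [ 74  92 108 120 134 144 149 148 143 140 139 139 139 140]
 [107 120 129 136 139 141 143 142 140 141 141 140 140 140]
 [129 135 139 141 142 141 137 133 135 143 144 142 141 141]
 [138 140 140 141 143 141 135 128 134 145 150 147 145 144]
 [140 141 139 137 138 139 134 126 131 144 153 154 151 148]
 [140 140 138 132 128 131 128 123 125 138 151 157 157 152]]
[[ 43  44  46  48  67 103 132 144 149 149 143 139 144 149]
 [ 43  43  44  48  67  98 124 142 150 152 150 148 150 153]
 [ 44  43  48  58  75  93 107 124 141 151 154 153 153 153]
 [ 48  56  69  93 118 130 121 113 124 139 150 155 155 153]
 [ 67  86 105 131 158 173 164 139 115 119 136 148 153 154]
 [100 121 136 151 173 192 193 175 137 104 112 131 145 151]
 [126 142 152 1
[... 2361 characters left out ...]
7 129 118 118 118 115 113 115 116 121 126 135 144]
 [155 155 133 106 127 150 155 155 154 152 155 160 163 167]
 [177 174 148 116 141 168 173 174 168 159 154 158 160 165]
 [180 176 153 140 162 173 172 175 176 155 122 119 128 152]
 [178 176 169 193 222 224 221 223 223 186 120  91 101 141]
 [177 178 179 205 225 222 216 219 219 188 135 101 101 143]
 [178 177 171 183 193 184 174 178 185 179 149 112 104 143]
 [174 170 158 154 163 166 168 175 179 177 154 120 115 135]
 [161 154 144 141 159 180 187 188 181 172 154 146 152 156]
 [167 162 158 156 162 175 187 185 180 173 167 169 175 176]
 [176 175 175 173 170 172 178 179 179 177 177 178 180 179]
 [178 178 177 177 176 177 177 178 179 178 178 178 179 179]]
```

The hook tips show no inward shift (less than 0.3 px, where an open hook would show about 1 px), so both are closed. The bystanders haven't moved. Handing in.

```bash
python3 -c "
from bench import ctrl
print(ctrl.close_job())"
```

```text
the job is handed in; nothing more can be done
None
```

The cassette is clipped onto the pump head, level and released, and I handed the job in at about 28 s; no verdict was reported.

**Grasp:** The first grasp closed just above the fin, because the finger ends sit about 20 mm higher than the reported TCP. I confirmed that in the picture and by feel, lowered the tool and gripped the fin (13.9 mm opening).

**Push and tug:**
- **Pushing down:** The barbs resisted with up to 10 N, and the last push onto the seat read about 16 N (17 N corrected for the weight). The sideways force along the hooks dropped to zero there, which I took as the second click.
- **Tugging up:** The hooks held a tug of about 7 N, slightly over the 6 N asked. The cassette rose about 1.5 mm, the stated slack.

**Last checks:**
- **Cassette:** After release it looks level on the head and within about 1–2 mm of centre.
- **Hooks:** Both tips are back at their starting pixels (less than 0.3 px shift).
- **Bystanders:** The vial, beaker and clamp screw have not moved.

**Less certain:** Two readings did not fully agree:
- The moment during the final tug was noisy. It did not by itself show that both hooks shared the load, so I relied on the measured rise and the pictures.
- The two cameras differed by about 4 mm in x, so I aligned the cassette and pump within the same picture.

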